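# Lock the two-part drip tray with its cam

### The arm

A 6-joint arm with a two-finger parallel gripper is mounted at the origin on the work surface. World frame = base frame: x ahead of the robot, y to its left, z up, the work surface at z = 0. Lengths are in mm, angles in rad, forces in N, time in s.
With the tool pointing down it reaches from about 250 to 775 mm from the base axis. Payload 4 kg.
Tool frame: the origin (TCP) lies at the very end of the fingers, on their centre line; the grasp point (between the pads) lies 19 mm behind it (bot.grip_point_offset is the z of the grasp point in the tool frame, in mm); z points along the fingers, y is the line along which they close (so a half turn about z gives the same grasp; the last joint's range is limited). The gripper opens to 94 mm and grips with 3 to 60 N. Pads are 16 mm wide; open, the fingers measure 119 mm over their backs; the gripper's body (75 mm by 177 mm) begins 78 mm behind the grasp point.
Start: joints at [1.125, 0.087, 1.371, -0, 1.684, -0.103], TCP at [184.879, 518.015, 205.506] pointing down, gripper open.
Joint ranges: [-3.1, 3.1], [-0.76, 2.03], [0.27, 2.55], [-1.08, 4.22], [0.17, 2.65], [-2.57, 2.57]. Speed limits (rad/s): [2.79, 2.79, 3.14, 3.14, 3.14, 3.14].

### API

Orientations are given as a unit quaternion [x, y, z, w].
In Python, from rig import bot gives the robot as it stands.
- The arm moves only by the tool play_rows, never from a script. Its argument "commands" is a list of rows, each a list of 7 numbers: the shift along the tool's x, y, z in m, then the turn, a rotation vector about the tool's x, y, z in degrees, then the opening, from -1 (shut) to 1 (fully open). In form: [[tx, ty, tz, rx, ry, rz, hand], ...]. A call has 1 to 12 rows; each row shifts and turns the commanded pose from where the row before left it, along the tool's axes as they then stand; what a row does not reach is not made up. A row lasts 1/10 s, in which the tool goes at most 50 mm and 8.59 degrees, less where a joint would pass 70% of its speed; a pose out of reach is approached as far as the arm can. A call with a gripper value outside its range is refused whole. The fingers move at their own pace and stop on an object; the grip force is fixed at half the most. Time passes only in rows, so rows that do not move let the fingers close. It gives the time, the measured TCP pose, the force, the opening and the grip force at its end, in the units of the state.
- bot.observe(): the state, without advancing time (a new reading comes with each control period).
- bot.snapshot(name): name is "scene" or "top" or "wrist"; returns (picture, depth): 420x560x3 uint8, red, green, blue; 420x560 float32, mm along the optical axis (not along the pixel's ray), 0 where there is no reading.
- bot.camera_params(name): a dict with "intrinsics" (3x3 intrinsics, pixels), "R" (3x3) and "t" (3): a world point X has camera coordinates R X + t; the wrist camera has in their place "mount" (4x4, takes a point from camera to tool coordinates, whose origin is the TCP and whose axes are the flange's). Camera axes: x right, y down, z forward; pixel columns grow to the right and rows downward; lengths in mm; the calibration is good to about 2 mm. A picture is of the moment at which its call begins: read the wrist's pose just before it. camera_params takes no time and is no camera call.
- bot.hand_in(): hands the job in; it is judged then, once.
Trained networks look in the newest picture that a camera, given by its name, has taken for a name from the list of things; names that differ only in an ending like _2 or _b are one class to them, and where a whole thing is asked for, a point or a joint stands for the part that bears it (a point fixed in the world has none). Each returns a list of dicts, best first, with "score" (0 to 1); they miss things now and then, are a little off and sometimes report something else, mostly with a low value. They report only what shows in the picture. A call takes as long as a camera call.
- bot.search_frame(query, camera): "box" ([centre column, centre row, width, height] in pixels, round what is visible of it).
The state is a dict: "time": time; "q": joint angles; "qvel": joint speeds; "joint_torque": joint torques, N m; "tcp_pos": TCP position; "tcp_rot": TCP orientation; "ft_force": force on the tool from outside, world axes, zero at the start; "moment": the same for the moment, N m; "finger_gap": finger opening in mm; "gripper_force": force on a finger pad.
Only numpy, scipy, OpenCV 4.12 (cv2) and the standard library are available. Lean on these libraries where they do the work, as an engineer would, in place of code of your own. Each camera call takes 0.05 s, during which the arm holds its last target. There are 200 camera calls.

### The job

The drip tray with the blue handle still has a gap between its two halves. Turn its blue cam handle clockwise as far as it goes, so that the halves are drawn fully tight together, then let go. Leave the tray with the red handle exactly as it is.

Things in the scene. Friction and masses are not known exactly. Their poses are not given: they have to be found in the camera images.
- blue_cam_grip (a point): Blue cam handle, grip point: on its upright turning axis, 60 mm above the counter. An upright bar 62 mm long, 14 mm thick, from 36 to 70 mm high, centred on the axis. Axes turn with it: y along the bar, x across its thickness, z up; pinch it across x from above. Under it lies a steel disc 38 mm across, top 36 mm high. No loose thing stands within 130 mm of the axis.
- blue_cam (a joint): Turning angle of the blue cam handle, rad: 0 fully open (bar parallel to the seam between the two halves), growing clockwise as seen from above to a hard stop at 1.571 (bar square across the seam, fully locked). It starts between 0.1 and 0.35, takes about 0.1 N m to turn and stays where it is left.
- blue_half (a joint): Travel of the grey half of the blue-handled tray towards its white half, m: 0 gap 12 mm wide, 0.012 gap closed. The cam pulls it: travel = 0.012 x cam angle / 1.571. The tray is 24 mm high, 150 mm wide, and reaches 115 mm (white half, fixed to the counter on suction feet) and 127 mm (grey half) from the cam axis; beside the cam the grey half has a block with a pin, 34 mm high.
- red_cam_end (a point): Top of one end of the handle of a second tray, which is just like the first but has a red handle: on the bar, 28 mm from that cam's axis and 70 mm above the counter. It must stay put. Which tray lies left and which right changes.

How it is judged (in metres and radians):
At the end, for the whole second after the job is handed in: The blue cam stands within 10 degrees of its locked stop (angle above 1.40 rad) and is at rest, the gap between the two halves of its tray is closed to under 1.5 mm (travel above 0.0105 m), and the end of the red handle is within 8 mm of where it began (value of joint blue_cam above 1.4 rad and value of joint blue_half above 0.0105 m and velocity of joint blue_cam below 0.05 rad/s and distance of red_cam_end from where it was at the start of the episode below 0.008 m); the robot touches nothing.
It fails at once if the red cam handle is turned (its end moves more than 8 mm) (distance of red_cam_end from where it was at the start of the episode above 0.008 m).
It also fails if it takes over 32 s, if anything falls off the work surface, if the arm or the gripper's body presses on something with over 40 N, if the wrist force passes 120 N, or if a joint passes its speed limit or range.

## Working session

There is one attempt and no reset: what is moved stays moved. The work goes in short steps, Python scripts to look and compute and a tool call to move; the robot and the scene stay as the last step left them, time stands still between calls to the robot, and variables do not carry over. Pictures are saved under pics/ and viewed, at most 10 in all, crops included, and the job is handed in when it is done.

Besides the shell and the picture viewer there is one more tool, called after "Emit:" by a JSON object that holds its "op" and its "data", one argument or row to a line. play_rows: Moves the arm, as the interface text tells. Its arguments: {"type":"object","properties":{"commands":{"type":"array"}},"required":["commands"]}

```bash
mkdir -p pics
cat > h.py <<'E'
import numpy as np,cv2
from rig import bot
from scipy.spatial.transform import Rotation as Ro
def world(cam,depth,mask,T=None):
    p=bot.camera_params(cam);K=np.array(p["intrinsics"])
    v,u=np.nonzero(mask&(depth>0));z=depth[v,u]
    C=np.c_[(u-K[0,2])/K[0,0]*z,(v-K[1,2])/K[1,1]*z,z]
    if cam=="wrist":
        M=np.array(p["mount"]);s=T
        X=C@M[:3,:3].T+M[:3,3]
        return X@Ro.from_quat(s["tcp_rot"]).as_matrix().T+np.array(s["tcp_pos"])
    return (C-np.array(p["t"]))@np.array(p["R"])
def blue(img):
    h=cv2.cvtColor(img,cv2.COLOR_RGB2HSV)
    return (h[...,0]>98)&(h[...,0]<130)&(h[...,1]>130)&(h[...,2]>50)
def red(img):
    h=cv2.cvtColor(img,cv2.COLOR_RGB2HSV)
    return ((h[...,0]<8)|(h[...,0]>172))&(h[...,1]>140)&(h[...,2]>60)
E
python3 - <<'E'
from h import *
s=bot.observe();print(s)
for c in ["top","scene"]:
    i,d=bot.snapshot(c);cv2.imwrite(f"pics/{c}1.png",i[...,::-1])
    print(c,bot.search_frame("blue_cam_grip",c)[:3])
    for n,f in (("blue",blue),("red",red)):
        m=f(i);X=world(c,d,m)
        if len(X): print(c,n,len(X),np.percentile(X,[2,50,98],axis=0).round(1).tolist())
E
```

```text
{'time': 0.0, 'q': array([ 1.12487995e+00,  8.79434489e-02,  1.37223578e+00, -7.47457792e-06,
        1.68358490e+00, -1.03102702e-01]), 'qvel': array([ 0.00080851, -0.00045369, -0.00016271, -0.00071418,  0.00015802,
        0.00114562]), 'joint_torque': array([-1.67972316e-04, -3.40163612e+01, -3.02439201e+01,  7.20298709e-02,
        3.25931946e-02, -1.57507898e-04]), 'tcp_pos': array([184.64965264, 517.50309551, 204.31985643]), 'tcp_rot': array([ 1.70569048e-01,  9.85345128e-01, -1.04609516e-03, -2.90741999e-04]), 'ft_force': array([-0.149623  ,  0.4985327 , -0.30184696]), 'moment': array([-0.01154866, -0.02917278,  0.01652368]), 'gripper_force': 0.0, 'finger_gap': 93.74638555021224}
top [{'box': [185.4, 192.6, 30.7, 24.9], 'score': 0.81}]
top blue 209 [[550.3, 160.5, 12.1], [575.4, 189.7, 67.9], [892.5, 257.3, 70.7]]
top red 308 [[517.3, -243.3, 4.8], [537.9, -206.0, 68.9], [823.3, 459.8, 94.2]]
scene [{'box': [367.9, 271.9, 33.4, 41.6], 'score': 0.83}]
scene blue 594 [[552.4, 161.0, 42.1], [575.6, 184.9, 64.7], [593.0, 208.5, 70.1]]
scene red 418 [[520.2, -244.8, 42.7], [543.2, -208.1, 67.4], [744.5, 422.6, 94.2]]
```

View pics/top1.png

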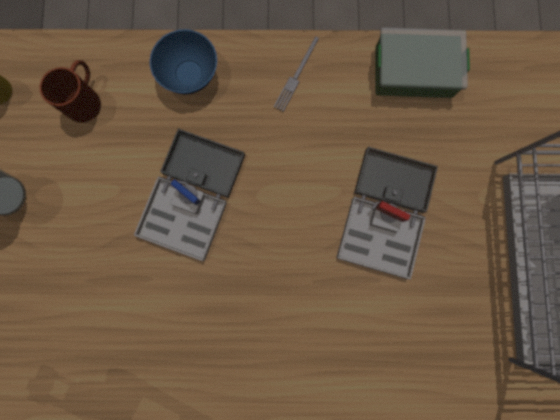

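Run:
```python
from h import *
for c in ["top","scene"]:
    i,d=bot.snapshot(c);X=world(c,d,blue(i))
    X=X[(X[:,0]<640)&(X[:,2]>62)&(X[:,2]<78)&(X[:,1]>120)&(X[:,1]<240)]
    r=cv2.minAreaRect(X[:,:2].astype(np.float32))
    w,V=np.linalg.eigh(np.cov(X[:,:2].T));a=V[:,1]
    print(c,len(X),r,X.mean(0),np.median(X[:,2]),"bar dir deg",np.degrees(np.arctan2(a[1],a[0])))
p=bot.camera_params("top");print(np.array(p["R"]).round(2))
```

```text
top 153 ((568.2452392578125, 184.33567810058594), (57.54651641845703, 10.251559257507324), 50.243465423583984) [567.94794697 183.97988626  68.49082732] 68.51363901937188 bar dir deg 51.09511488975615
scene 337 ((570.9253540039062, 184.78543090820312), (60.939178466796875, 14.509723663330078), 50.5650749206543) [572.84376298 184.9736938   67.55987926] 67.94748158569159 bar dir deg 50.98756482228761
[[ 0.   -1.   -0.  ]
 [-0.99 -0.   -0.14]
 [ 0.14  0.   -0.99]]
```

The top view shows the blue handle at about (185,192), on the left tray, and the red handle at (394,211). The bar is at world yaw 51°, roughly 15° clockwise of the seam, and its measured top of about 68–70 mm fits the text. Next I move above the blue handle and turn the tool to match the bar.

Emit:
{"op": "play_rows", "data": {
  "commands": [
    [-0.0396, -0.0153, 0, 0, 0, 0, 1],
    [-0.0396, -0.0153, 0, 0, 0, 0, 1],
    [-0.0396, -0.0153, 0, 0, 0, 0, 1],
    [-0.0396, -0.0153, 0, 0, 0, 0, 1],
    [-0.0396, -0.0153, 0, 0, 0, 0, 1],
    [-0.0396, -0.0153, 0, 0, 0, 0, 1],
    [-0.0396, -0.0153, 0, 0, 0, 0, 1],
    [-0.0396, -0.0153, 0, 0, 0, 0, 1],
    [-0.0396, -0.0153, 0, 0, 0, 0, 1],
    [-0.0396, -0.0153, 0, 0, 0, 0, 1],
    [-0.0396, -0.0153, 0, 0, 0, 0, 1],
    [-0.0396, -0.0153, 0, 0, 0, 0, 1]
  ]
}}

```text
time: 1.5
tcp_pos: [571.8, 184.1, 205.5]
tcp_rot: [0.171, 0.985, 0.0, 0.0]
ft_force: [-0.3, 0.7, -0.0]
finger_gap: 93.7
gripper_force: 0.0
```

Emit:
{"op": "play_rows", "data": {
  "commands": [
    [0, 0, 0, 0, 0, -7.85, 1],
    [0, 0, 0, 0, 0, -7.85, 1],
    [0, 0, 0, 0, 0, -7.85, 1],
    [0, 0, 0, 0, 0, -7.85, 1],
    [0, 0, 0, 0, 0, -7.85, 1],
    [0, 0, 0, 0, 0, -7.85, 1],
    [0, 0, 0, 0, 0, -7.85, 1],
    [0, 0, 0, 0, 0, -7.85, 1],
    [0, 0, 0, 0, 0, -7.85, 1],
    [0, 0, 0, 0, 0, 0, 1],
    [0, 0, 0, 0, 0, 0, 1]
  ]
}}

```text
time: 2.6
tcp_pos: [570.7, 185.4, 205.4]
tcp_rot: [-0.429, 0.903, 0.0, -0.0]
ft_force: [-0.1, 1.2, 0.2]
finger_gap: 94.1
gripper_force: 0.0
```

```bash
cat > look.py <<'E'
from h import *
import sys
s=bot.observe();i,d=bot.snapshot("wrist");cv2.imwrite(f"pics/{sys.argv[1]}.png",i[...,::-1])
R=Ro.from_quat(s["tcp_rot"]).as_matrix()
print(s["time"],s["tcp_pos"].round(1),"tool y yaw",np.degrees(np.arctan2(R[1,1],R[0,1])).round(2),"z",R[:,2].round(3),"q6",s["q"][5],s["ft_force"].round(1))
X=world("wrist",d,blue(i),s);X=X[(X[:,2]>62)&(X[:,2]<78)]
if len(X)>20:
    r=cv2.minAreaRect(X[:,:2].astype(np.float32));w,V=np.linalg.eigh(np.cov(X[:,:2].T));a=V[:,1]
    print(len(X),r,X.mean(0),np.median(X[:,2]),"bar deg",np.degrees(np.arctan2(a[1],a[0])))
    D=np.r_[r[0],0]-np.r_[s["tcp_pos"][:2],0];print("tool-frame shift to centre",(R.T@D).round(1))
E
python3 look.py w1
```

```text
2.6 [570.7 185.4 205.4] tool y yaw 140.85 z [-0.  0. -1.] q6 -2.238674244088766 [-0.1  1.2  0.2]
1060 ((712.3849487304688, 182.60806274414062), (333.3881530761719, 110.25455474853516), 12.394396781921387) [594.76269911 187.49183201  70.59004827] 71.62553039444724 bar deg -168.37367808558938
tool-frame shift to centre [ -87.3 -111.7   -0. ]
```

View pics/w1.png

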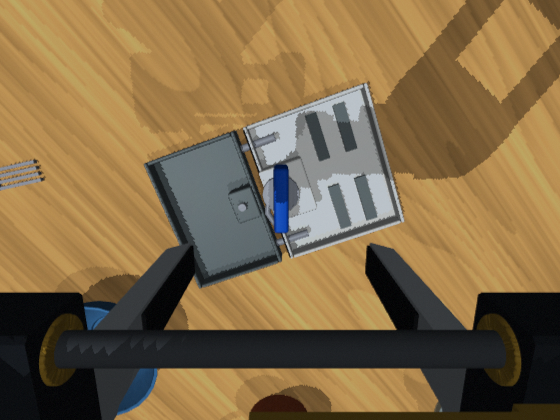

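The wrist view shows the blue bar upright in the image at about (281,200), midway between the fingers. The seam is about 15° off it. The bowl at the lower left also counted as blue, so I'll mask it out. I'll also measure the seam direction and triangulate the bar's height across views.

```bash
sed -i 's/X=X\[(X\[:,2\]>62)&(X\[:,2\]<78)\]/X=X[(X[:,2]>62)\&(X[:,2]<78)\&(np.hypot(X[:,0]-571,X[:,1]-185)<50)]/' look.py
python3 look.py w2
```

```text
2.65 [570.7 185.4 205.4] tool y yaw 140.87 z [-0.  0. -1.] q6 -2.2391314703191463 [ 0.2  0.  -0.2]
951 ((568.2028198242188, 184.21180725097656), (60.550045013427734, 13.121158599853516), 50.666709899902344) [567.5539389  183.03484276  71.47674776] 71.65577825473514 bar deg 50.598554257745924
tool-frame shift to centre [2.5 1.2 0. ]
```

Three views agree on the centre, about (569, 184.4), with a top height of 68–71.6 mm and a bar of 60.5×13 mm. I descend to TCP z = 45 and close.

Emit:
{"op": "play_rows", "data": {
  "commands": [
    [0.002, 0.001, 0.02, 0, 0, 0, 1],
    [0, 0, 0.02, 0, 0, 0, 1],
    [0, 0, 0.02, 0, 0, 0, 0.5],
    [0, 0, 0.02, 0, 0, 0, 0.2],
    [0, 0, 0.02, 0, 0, 0, 0],
    [0, 0, 0.02, 0, 0, 0, 0],
    [0, 0, 0.02, 0, 0, 0, 0],
    [0, 0, 0.02, 0, 0, 0, 0],
    [0, 0, 0, 0, 0, 0, 0],
    [0, 0, 0, 0, 0, 0, 0]
  ]
}}

```text
time: 3.7
tcp_pos: [568.6, 184.4, 45.5]
tcp_rot: [-0.43, 0.903, 0.0, -0.0]
ft_force: [-0.0, 0.6, -0.2]
finger_gap: 47.2
gripper_force: 0.0
```

Emit:
{"op": "play_rows", "data": {
  "commands": [
    [0, 0, 0, 0, 0, 0, -1],
    [0, 0, 0, 0, 0, 0, -1],
    [0, 0, 0, 0, 0, 0, -1],
    [0, 0, 0, 0, 0, 0, -1],
    [0, 0, 0, 0, 0, 0, -1],
    [0, 0, 0, 0, 0, 0, -1],
    [0, 0, 0, 0, 0, 0, -1],
    [0, 0, 0, 0, 0, 0, -1]
  ]
}}

```text
time: 4.5
tcp_pos: [568.8, 184.7, 46.0]
tcp_rot: [-0.431, 0.903, 0.0, 0.0]
ft_force: [-1.1, 1.1, 3.6]
finger_gap: 14.0
gripper_force: 30.0
```

The bar is gripped at a 14.0 mm opening. I turn it clockwise in stages.

Emit:
{"op": "play_rows", "data": {
  "commands": [
    [0, 0, 0, 0, 0, 5, -1],
    [0, 0, 0, 0, 0, 5, -1],
    [0, 0, 0, 0, 0, 5, -1],
    [0, 0, 0, 0, 0, 5, -1],
    [0, 0, 0, 0, 0, 5, -1],
    [0, 0, 0, 0, 0, 5, -1],
    [0, 0, 0, 0, 0, 0, -1]
  ]
}}

```text
time: 5.2
tcp_pos: [568.6, 184.9, 46.0]
tcp_rot: [-0.182, 0.983, 0.0, 0.0]
ft_force: [-2.5, 1.6, 3.6]
finger_gap: 13.5
gripper_force: 30.0
```

```bash
python3 -c "
from h import *
s=bot.observe();print(s['ft_force'],s['moment'],s['finger_gap'],s['tcp_pos'],s['q'])"; python3 look.py w3
```

```text
[-2.53831526  1.57466494  3.58796872] [ 0.32188568  0.38620214 -0.01608889] 13.450341629153261 [568.60477665 184.93485375  45.99206199] [ 2.19120553e-01  2.73561092e-01  1.47665467e+00  9.11688596e-04
  1.39109305e+00 -1.71862566e+00]
5.2 [568.6 184.9  46. ] tool y yaw 111.02 z [ 0.     0.001 -1.   ] q6 -1.7186256566998492 [-2.5  1.6  3.6]
3282 ((567.1663818359375, 183.88330078125), (59.334747314453125, 13.867109298706055), 21.05879783630371) [565.10288981 183.11527289  71.3748588 ] 71.63334598761342 bar deg -159.12013946089994
tool-frame shift to centre [ 1.7 -0.5 -0. ]
```

The bar is following: it now stands at 21° and the forces are small. I continue.

Emit:
{"op": "play_rows", "data": {
  "commands": [
    [0, 0, 0, 0, 0, 5, -1],
    [0, 0, 0, 0, 0, 5, -1],
    [0, 0, 0, 0, 0, 5, -1],
    [0, 0, 0, 0, 0, 5, -1],
    [0, 0, 0, 0, 0, 5, -1],
    [0, 0, 0, 0, 0, 5, -1],
    [0, 0, 0, 0, 0, 4, -1],
    [0, 0, 0, 0, 0, 4, -1],
    [0, 0, 0, 0, 0, 0, -1]
  ]
}}

```text
time: 6.15
tcp_pos: [568.6, 185.3, 46.0]
tcp_rot: [0.147, 0.989, 0.001, -0.0]
ft_force: [-2.7, 2.2, 6.3]
finger_gap: 13.8
gripper_force: 30.0
```

```bash
python3 -c "
from h import *
s=bot.observe();print(s['ft_force'],s['moment'],s['finger_gap'])"; python3 look.py w4
```

```text
[-2.65141909  2.19088233  6.34796979] [ 0.5483066   0.5142396  -0.13920808] 13.84528643349997
6.15 [568.6 185.3  46. ] tool y yaw 73.11 z [ 0.     0.002 -1.   ] q6 -1.0569052702197375 [-2.7  2.2  6.3]
3268 ((567.5763549804688, 184.840576171875), (13.793707847595215, 60.035160064697266), 73.25321197509766) [564.92711104 185.63887897  71.39091165] 71.65768591110044 bar deg 163.16549586784527
tool-frame shift to centre [ 0.9 -0.8 -0. ]
```

View pics/w4.png

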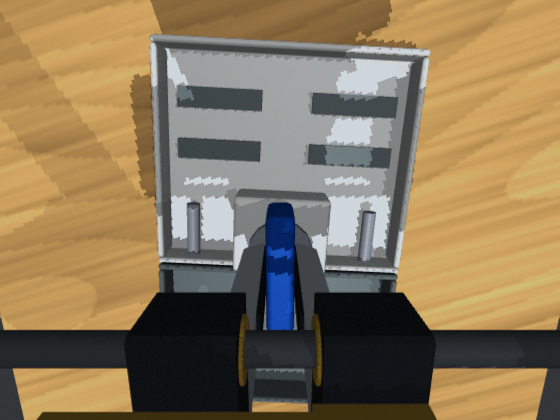

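The view shows the bar almost square to the seam, with a few degrees left: the seam and slots tilt by about 3°. I push on to the stop while watching the moment.

Emit:
{"op": "play_rows", "data": {
  "commands": [
    [0, 0, 0, 0, 0, 2, -1],
    [0, 0, 0, 0, 0, 2, -1],
    [0, 0, 0, 0, 0, 0, -1]
  ]
}}

```text
time: 6.5
tcp_pos: [568.6, 185.4, 46.0]
tcp_rot: [0.18, 0.984, 0.001, -0.0]
ft_force: [-2.3, 4.0, 5.4]
finger_gap: 14.0
gripper_force: 30.1
```

```bash
python3 -c "
from h import *
s=bot.observe();print(s['ft_force'],s['moment'],s['finger_gap'])"; python3 look.py w5
```

```text
[-2.28855956  4.040304    5.40041458] [0.54884879 0.48246192 0.33740189] 13.961891707832388
6.5 [568.6 185.4  46. ] tool y yaw 69.2 z [ 0.     0.002 -1.   ] q6 -0.9886147591711923 [-2.3  4.   5.4]
3271 ((567.3289184570312, 184.96517944335938), (13.888290405273438, 59.532142639160156), 70.29190826416016) [565.09947902 185.83717572  71.36069372] 71.63182125591302 bar deg 160.26893586744654
tool-frame shift to centre [ 1.1 -0.8 -0. ]
```

Emit:
{"op": "play_rows", "data": {
  "commands": [
    [0, 0, 0, 0, 0, 2, -1],
    [0, 0, 0, 0, 0, 2, -1],
    [0, 0, 0, 0, 0, 0, -1]
  ]
}}

```text
time: 6.85
tcp_pos: [568.9, 185.3, 46.0]
tcp_rot: [0.214, 0.977, 0.001, 0.0]
ft_force: [-2.5, 1.7, 5.4]
finger_gap: 14.6
gripper_force: 31.6
```

```bash
python3 -c "
from h import *
s=bot.observe();print(s['ft_force'],s['moment'],s['finger_gap'])"; python3 look.py w6
```

```text
[-2.50407502  1.69635839  5.38854046] [0.63605614 0.36288219 0.69007814] 14.568180611898182
6.85 [568.9 185.3  46. ] tool y yaw 65.24 z [ 0.001  0.001 -1.   ] q6 -0.9193795600105603 [-2.5  1.7  5.4]
3251 ((567.7233276367188, 184.87237548828125), (13.786040306091309, 60.32594680786133), 70.03447723388672) [564.93797915 185.93685841  71.39984816] 71.65218417116057 bar deg 159.92482177964658
tool-frame shift to centre [ 0.9 -0.8 -0. ]
```

The tool turned 4° further but the bar stayed at 160°, the opening widened and the moment rose to 0.69 N m, so this is the hard stop. I back off 4° to unload, open and rise.

Emit:
{"op": "play_rows", "data": {
  "commands": [
    [0, 0, 0, 0, 0, -4, -1],
    [0, 0, 0, 0, 0, 0, 0],
    [0, 0, 0, 0, 0, 0, 0],
    [0, 0, 0, 0, 0, 0, 0],
    [0, 0, 0, 0, 0, 0, 0],
    [0, 0, 0, 0, 0, 0, 0]
  ]
}}

```text
time: 7.5
tcp_pos: [568.6, 184.1, 45.1]
tcp_rot: [0.182, 0.983, -0.0, -0.0]
ft_force: [-0.6, 0.4, -1.1]
finger_gap: 46.6
gripper_force: 0.0
```

Emit:
{"op": "play_rows", "data": {
  "commands": [
    [0, 0, -0.01, 0, 0, 0, 0],
    [0, 0, -0.02, 0, 0, 0, 0],
    [0, 0, -0.03, 0, 0, 0, 0],
    [0, 0, -0.03, 0, 0, 0, 0],
    [0, 0, -0.03, 0, 0, 0, 0],
    [0, 0, -0.03, 0, 0, 0, 0],
    [0, 0, 0, 0, 0, 0, 0],
    [0, 0, 0, 0, 0, 0, 0]
  ]
}}

```text
time: 8.3
tcp_pos: [569.1, 184.5, 196.6]
tcp_rot: [0.182, 0.983, 0.0, 0.001]
ft_force: [0.3, 0.2, 0.0]
finger_gap: 47.1
gripper_force: 0.0
```

```bash
python3 look.py w7
```

```text
8.3 [569.1 184.5 196.6] tool y yaw 69.01 z [ 0.002  0.001 -1.   ] q6 -0.9856352016293839 [0.3 0.2 0. ]
1001 ((568.4302978515625, 184.65496826171875), (13.742378234863281, 60.982460021972656), 70.24425506591797) [567.39775295 185.08489791  71.55733762] 71.72051484668219 bar deg 160.20340753583596
tool-frame shift to centre [ 0.7 -0.1 -0. ]
```

View pics/w7.png

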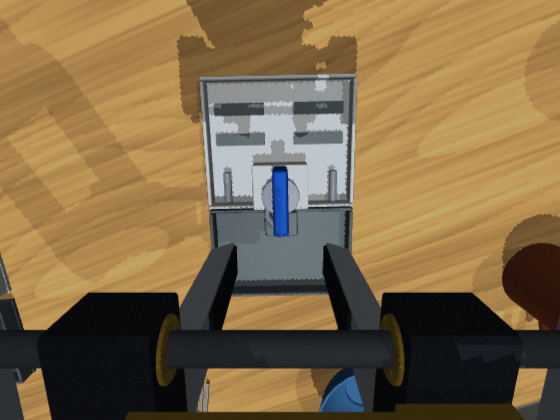

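The picture shows the bar at (281,200), square to the seam (row 207), with the gap closed. The hand is clear of the tray and open, and the red tray was never approached.

```bash
python3 -c "
from rig import bot
print(bot.hand_in())"
```

```text
the job is handed in; nothing more can be done
None
```

The blue cam handle is turned clockwise to its hard stop, the gap between the halves looks closed in the last wrist picture, the gripper is released and clear, the red-handled tray was never approached, and the job is handed in (no verdict was returned).

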